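Unpile the printer's service kit onto its pads

ROBOT

A 7-joint arm with a two-finger parallel gripper is mounted at the origin on a cart in front of the work surface, level with it; the furniture and walls round the work are solid. World frame = base frame: x ahead of the robot, y to its left, z up, the work surface at z = 0. Lengths are in m, angles in rad, forces in N, time in s.
With the tool pointing down it reaches from about 0.35 to 0.9 m from the base axis. Payload 8.1 kg.
Tool frame: the origin (TCP) lies at the very end of the fingers, on their centre line; the grasp point (between the pads) lies 19 mm behind it; z points along the fingers, y is the line along which they close (so a half turn about z gives the same grasp; the last joint's range is limited). The gripper opens to 92 mm and grips with 3 to 60 N. Pads are 19 mm wide; open, the fingers measure 130 mm over their backs; the gripper's body (75 mm by 190 mm) begins 47 mm behind the grasp point.
Start: joints at [1.148, 0.434, 0.025, 1.573, -0.012, 1.134, -0.075], TCP at [0.196, -0.593, 0.227] pointing down, gripper open.
Joint ranges: [-2.62, 2.62], [-0.44, 2.09], [-1.27, 1.32], [0.08, 2.57], [-1.32, 4.46], [0.12, 2], [-2.74, 2.74]. Speed limits (rad/s): [2.22, 2.22, 3.01, 3.01, 3.14, 3.14, 3.14].

INTERFACE

Orientations are given as [roll, pitch, yaw] about the fixed x, y, z axes, in that order (R = Rz(yaw) Ry(pitch) Rx(roll)).
In Python, from cell import env, imaging, sign_off gives the robot as it stands.
- The arm moves only by the tool arm_command, never from a script. Its argument "motion" is a list that holds one entry, the list of rows, each a list of 5 numbers: the closure, from 0 (fully open) to 1 (shut), then the shift along the tool's x, y, z as a fraction of full scale, then the turn about the tool's z as a fraction of full scale. In form: [[[hand, tx, ty, tz, twist], ...]]. A call has 1 to 5 rows; each row is the pose to reach, as a shift and turn from the pose commanded when the call began, along the tool's axes at that moment, turning the shorter way round; what a row does not reach only later rows make up. Full scale, the value 1, is 0.5 m for a shift and 180 degrees for a turn. A row lasts 1/10 s, in which the tool goes at most 50 mm and 8.59 degrees, less where a joint would pass 70% of its speed; a pose out of reach is approached as far as the arm can. A call with a number of a shift or a turn outside -1 to 1 is refused whole. A call with a gripper value outside its range is refused whole. The fingers move at their own pace and stop on an object; "newtons" is the grip in N (left out, the last holds). Time passes only in rows, so rows that repeat a pose let the fingers close. It gives the time, the measured TCP pose, the force, the opening and the grip force at its end, in the units of the state.
- env.read_state(): the state, without advancing time (a new reading comes with each control period).
- imaging.capture(name): name is "scene" or "side" or "wrist"; returns the picture (400x640x3 uint8, blue, green, red); there is no depth.
- imaging.camera_info(name): a dict with "camera_matrix" (3x3 intrinsics, pixels), "R" (3x3) and "t" (3): a world point X has camera coordinates R X + t. Camera axes: x right, y down, z forward; pixel columns grow to the right and rows downward; lengths in m; the calibration is good to about 2 mm. A picture is of the moment at which its call begins: read the wrist's pose just before it. camera_info takes no time and is no camera call; for the wrist camera it gives the pose at the moment of the call.
- sign_off(): hands the job in; it is judged then, once.
The state is a dict: "clock": time; "q": joint angles; "joint_vel": joint speeds; "joint_torque": joint torques, N m; "ee_pos": TCP position; "orientation": TCP orientation; "wrist_force": force on the tool from outside, world axes, zero at the start; "wrist_torque": the same for the moment, N m; "finger_gap": opening from 0.0 (shut) to 1.0 (fully open); "finger_force": force on a finger pad.
Only numpy, scipy, OpenCV 4.12 (cv2) and the standard library are available. Lean on these libraries where they do the work, as an engineer would, in place of code of your own. Each camera call takes 0.05 s, during which the arm holds its last target. There are 200 camera calls.

TASK

The service kit has been piled up in front of the printer. Take the pile apart from the top, one piece at a time, and set each piece upright and wholly on the middle of its own pad: the orange thread spool on the round orange pad, the black filter cartridge on the oblong yellow pad and lying along it, the white tape roll on the round blue pad, and last the swab jar on the round green pad. Let nothing topple or fall, and leave the two bottles beside the work where they are.

Things in the scene. Friction and masses are not known exactly. Their poses are not given: they have to be found in the camera images.
- spool: thread spool, orange thread between two whitish flanges, standing upright as the top piece of the pile: 30 mm diameter over the flanges, 25 mm over the thread, 40 mm high, 40 g. Origin at the centre of its underside, z up along its axis.
- cartridge: closed black filter cartridge (a flat case with a yellow band at each end), second from the top of the pile: 34 mm along its x, 69 mm along its y, 20 mm high, about 70 g; lies flat. Origin at the centre of its underside, z up. Gripped across its 34 mm width (along its x) from above.
- tape: white roll of tape with a brown core, standing on its flat end on the jar: 55 mm diameter, 50 mm high, core hole about 20 mm, about 120 g; its top face is flat. Origin at the centre of its underside, z up along its axis.
- jar: white swab jar with a screw lid (lid fixed), the bottom piece of the pile, standing on the bench: lid 69 mm diameter from 60 to 74 mm height, body 64 mm diameter below it, 74 mm high, about 250 g. Origin at the centre of its underside, z up. Gripped from above round the lid.
- orange_pad: fixed round orange mat, 60 mm diameter, 3 mm thick, on the bench, with a thin outline in its middle: place of the spool. Origin at the centre of its underside, its top 3 mm above that.
- yellow_pad: fixed oblong yellow mat, 66 mm along its x, 101 mm along its y, 3 mm thick, on the bench, with a thin outline in its middle: place of the cartridge, the cartridge's long side (y) along the mat's long side (y), either way round. Origin at the centre of its underside.
- blue_pad: fixed round blue mat, 84 mm diameter, 3 mm thick, on the bench, with a thin outline in its middle: place of the tape roll. Origin at the centre of its underside.
- green_pad: fixed round green mat, 98 mm diameter, 3 mm thick, on the bench, with a thin outline in its middle: place of the jar. Origin at the centre of its underside.
- ink_bottle: bystander: white ink bottle with a blue cap and cyan band, 58 mm diameter, 140 mm high, standing at the right of the work; to be left alone. Origin at the centre of its underside.
- wash_bottle: bystander: dark bottle with a white cap, 58 mm diameter, 131 mm high, standing at the left of the work; to be left alone. Origin at the centre of its underside.
Mind the look-alikes: they are no part of the job. Leave any pink or turquoise look-alike of the cartridge alone.

How it is judged:
By the outcome, as a careful person would: the job done as asked, in the order asked, and still so for the second after the job is handed in, with the robot touching nothing.
It also fails if it takes over 106 s, if anything falls off the work surface, if the arm or the gripper's body presses on something with over 40 N, if the wrist force passes 120 N, or if a joint passes its speed limit or range.

## Working session

There is one attempt and no reset: what is moved stays moved. The work goes in short steps, Python scripts to look and compute and a tool call to move; the robot and the scene stay as the last step left them, time stands still between calls to the robot, and variables do not carry over. Pictures are saved under pics/ and viewed, at most 14 in all, crops included, and the job is handed in when it is done.

Besides the shell and the picture viewer there is one more tool, called as name([rows], argument=value, ...), one row to a line, values as JSON. arm_command: Moves the arm, as the interface text tells. Its arguments: {"type":"object","properties":{"motion":{"type":"array"},"newtons":{"type":"number"}},"required":["motion"]}

```bash
ls; mkdir -p pics
python3 - <<'E'
from cell import env, imaging
import cv2
for n in("scene","side"):
    cv2.imwrite(f"pics/{n}0.png",imaging.capture(n))
    c=imaging.camera_info(n);print(n,c)
print(env.read_state())
E
```

```text
pics
scene {'camera_matrix': array([[512.41799046,   0.        , 320.40310681],
       [  0.        , 512.41799046, 192.57128056],
       [  0.        ,   0.        ,   1.        ]]), 'R': array([[-0.29857113, -0.95433566, -0.00993579],
       [-0.84459792,  0.26905804, -0.46288456],
       [ 0.44442055, -0.12981222, -0.88636288]]), 't': array([0.12584256, 0.47232143, 1.49420991])}
side {'camera_matrix': array([[389.45970937,   0.        , 321.8743831 ],
       [  0.        , 389.45970937, 199.10504558],
       [  0.        ,   0.        ,   1.        ]]), 'R': array([[-0.05153532, -0.9985877 , -0.01291159],
       [-0.81037859,  0.04937093, -0.5838228 ],
       [ 0.58363572, -0.01962422, -0.81177844]]), 't': array([0.00546414, 0.49680416, 0.86438922])}
{'clock': 0.1, 'q': array([ 1.14837921,  0.43514931,  0.02494229,  1.57399684, -0.01159748,
        1.13400152, -0.07509638]), 'joint_vel': array([-0.00153175, -0.00115158,  0.00181575, -0.00082714, -0.00220018,
        0.00026155,  0.00098281]), 'joint_torque': array([ 3.25781155e-03, -6.69132042e+01,  9.88337584e-01, -3.15149045e+01,
       -6.04666932e-02,  3.73817061e-02,  5.02893522e-05]), 'ee_pos': array([ 0.19631841, -0.59288571,  0.22602915]), 'orientation': array([-3.14018729e+00,  1.17543467e-04,  3.19780968e-01]), 'wrist_force': array([ 0.19416871, -0.15683798, -0.50859514]), 'wrist_torque': array([ 0.00848965, -0.00027973, -0.04004031]), 'finger_force': 0.0, 'finger_gap': 1.001061058567635}
```

View pics/scene0.png

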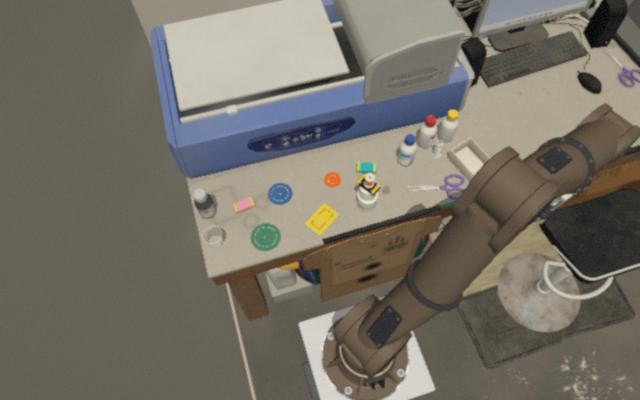

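View pics/side0.png

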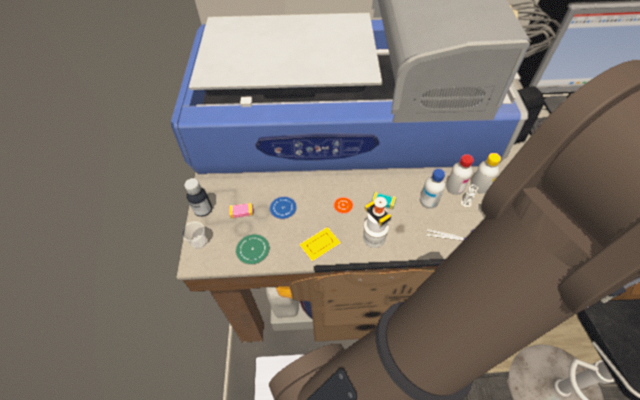

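Scene view: the pile is at about (369,190), with the orange/white spool on top at (369,178), the black yellow-banded cartridge under it at (369,186), and the tape and jar below. There are three cartridge-like items: black at (369,186), turquoise at (367,168) and pink at (244,204). The black one in the pile fits the description. The pads are orange (332,180), yellow (322,219), blue (280,193) and green (265,237).

```bash
cat > h.py <<'E'
from cell import env, imaging
import cv2, numpy as np
def cam(n):
    c=imaging.camera_info(n); return c["camera_matrix"],c["R"],c["t"]
def ray(c,uv,z):
    K,R,t=c; o=-R.T@t; d=R.T@np.linalg.inv(K)@np.array([*uv,1.]); return o+d*(z-o[2])/d[2]
def proj(c,X):
    K,R,t=c; p=K@(R@np.asarray(X,float)+t); return p[:2]/p[2]
E
python3 - <<'E'
from h import *
rng={'orange':((3,150,150),(14,255,255)),'yellow':((22,130,130),(34,255,255)),'blue':((100,120,60),(118,255,255)),'green':((65,90,40),(88,255,190))}
seed={'scene':dict(orange=(332,180),yellow=(322,219),blue=(280,193),green=(265,237)),'side':dict(orange=(343,205),yellow=(320,243),blue=(283,207),green=(253,249))}
pics={}
for n in seed:
    im=cv2.imread(f"pics/{n}0.png");hsv=cv2.cvtColor(im,cv2.COLOR_BGR2HSV);c=cam(n)
    for k,(a,b) in rng.items():
        m=cv2.inRange(hsv,a,b);x,y=seed[n][k];w=np.zeros_like(m);cv2.circle(w,(x,y),27,255,-1);m&=w
        m=cv2.morphologyEx(m,cv2.MORPH_CLOSE,np.ones((5,5)))
        cs=max(cv2.findContours(m,0,2)[0],key=cv2.contourArea)
        P=np.array([ray(c,p[0],.003)[:2] for p in cs],np.float32)
        (rc,sz,an)=cv2.minAreaRect(P*1000);cc=cv2.minEnclosingCircle(P*1000)
        print(n,k,np.round(rc),np.round(sz),round(an,1),np.round(cc[0]),round(cc[1]))
    x,y=(369,185) if n=='scene' else (376,218)
    pics[n]=cv2.resize(im[y-45:y+45,x-60:x+60],None,fx=6,fy=6,interpolation=2)
cv2.imwrite("pics/crop0.png",np.hstack([cv2.resize(pics[k],(400,300)) for k in pics]))
for n,uv in(('scene',(369,175)),('side',(380,202))):print(n,'spooltop',ray(cam(n),uv,.184))
E
```

```text
scene orange [584. -93.] [55. 55.] 72.3 [583. -92.] 29
scene yellow [452. -14.] [64. 99.] 33.0 [453. -14.] 57
scene blue [582.  93.] [67. 74.] 15.3 [584.  93.] 37
scene green [445. 181.] [86. 84.] 72.4 [446. 181.] 45
side orange [583. -90.] [56. 53.] 86.5 [584. -90.] 29
side yellow [453. -11.] [ 67. 101.] 32.8 [453. -12.] 58
side blue [586.  96.] [74. 77.] 50.2 [586.  97.] 39
side green [448. 182.] [90. 88.] 86.7 [447. 183.] 46
scene spooltop [ 0.46717926 -0.17133714  0.184     ]
side spooltop [ 0.4611815  -0.16829564  0.184     ]
```

View pics/crop0.png

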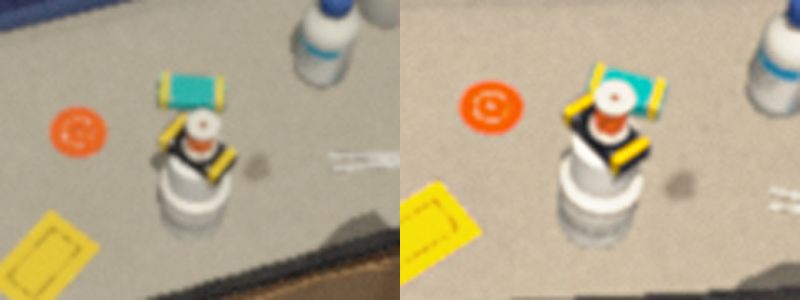

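```bash
cat >> h.py <<'E'
def go(p,yaw=None):
    "fractions for a shift from the present pose to p, yaw"
    s=env.read_state(); y0=s['orientation'][2]; d=np.array(p)-s['ee_pos']
    tx=d@[np.cos(y0),np.sin(y0),0]; ty=d@[np.sin(y0),-np.cos(y0),0]
    tw=0 if yaw is None else -((yaw-y0+np.pi)%(2*np.pi)-np.pi)/np.pi
    print('frac',np.round([tx/.5,ty/.5,-d[2]/.5,tw],4),'mm',round(1000*np.linalg.norm(d)),'rows>=',max(np.linalg.norm(d)/.05,abs(tw)*180/8.59).round(1),'pos',np.round(s['ee_pos'],4),'yaw',round(y0,3),'q',np.round(s['q'],2),'t',round(s['clock'],1))
E
python3 - <<'E'
from h import *
c=cam('scene');f=lambda u,v:(309+u/3.333,140+v/3.333)
a=ray(c,f(173,130),.144);b=ray(c,f(222,163),.144);print('bands',a,b,'long dir deg',np.degrees(np.arctan2(*(b-a)[1::-1])))
c2=cam('side');g=lambda u,v:(316+(u-400)/3.333,173+v/3.333)
a=ray(c2,g(581,112),.144);b=ray(c2,g(629,154),.144);print('side',a,b,np.degrees(np.arctan2(*(b-a)[1::-1])))
print('spool',ray(c,f(203,122),.184),ray(c2,g(615,97),.184))
print('ink cap',ray(c,(409,140),.14),ray(c2,(438,175),.14),'wash',ray(c,(200,193),.131),ray(c2,(193,183),.131))
print('printer',ray(c,(190,175),.0),ray(c,(330,140),0),ray(c2,(190,170),0),ray(c2,(340,172),0))
print('jar base', ray(c,f(195,215),.0))
go([.465,-.17,.36])
E
```

```text
bands [ 0.48176663 -0.1529206   0.144     ] [ 0.43494794 -0.1845041   0.144     ] long dir deg -145.99671789339814
side [ 0.4758074  -0.14897707  0.144     ] [ 0.43430393 -0.18109491  0.144     ] -142.26517770964352
spool [ 0.46107042 -0.17205283  0.184     ] [ 0.46078627 -0.16953005  0.184     ]
ink cap [ 0.57340481 -0.35165501  0.14      ] [ 0.57419195 -0.35226517  0.14      ] wash [0.59359838 0.338237   0.131     ] [0.59529118 0.33719007 0.131     ]
printer [0.74987656 0.37171069 0.        ] [ 0.73958507 -0.13564026  0.        ] [0.75758051 0.40669957 0.        ] [ 7.17849584e-01 -9.14709247e-02 -1.11022302e-16]
jar base [ 0.45563598 -0.17631783  0.        ]
frac [ 0.776  -0.634  -0.2679  0.    ] mm 519 rows>= 10.4 pos [ 0.1963 -0.5929  0.226 ] yaw 0.32 q [ 1.15  0.44  0.02  1.57 -0.01  1.13 -0.08] t 0.1
```

arm_command([
  [[0,0.2,-0.16,-0.16,-0.03],[0,0.2,-0.16,-0.16,-0.03],[0,0.2,-0.16,-0.16,-0.03],[0,0.2,-0.16,-0.16,-0.03]],
])

```text
clock: 0.5
ee_pos: [0.2717, -0.4823, 0.3104]
orientation: [3.137, -0.004, 0.422]
wrist_force: [1.0, -1.1, 0.5]
finger_gap: 1.0
finger_force: 0.0
```

arm_command([
  [[0,0.3,-0.24,-0.1,-0.07],[0,0.3,-0.24,-0.1,-0.07],[0,0.3,-0.24,-0.1,-0.07],[0,0.3,-0.24,-0.1,-0.07],[0,0.3,-0.24,-0.1,-0.07]],
])

```text
clock: 1.0
ee_pos: [0.3592, -0.3102, 0.3584]
orientation: [3.14, -0.003, 0.643]
wrist_force: [0.1, -1.0, 0.2]
finger_gap: 1.001
finger_force: 0.0
```

Run:
```python
from h import *
go([.465,-.17,.36],.628)
```

```text
frac [ 0.3375 -0.0974 -0.0033  0.0049] mm 176 rows>= 3.5 pos [ 0.3592 -0.3102  0.3584] yaw 0.643 q [ 0.78  0.11 -0.2   1.69  0.02  1.34 -0.35] t 1.0
```

arm_command([
  [[0,0.26,-0.08,0,0],[0,0.26,-0.08,0,0],[0,0.26,-0.08,0,0],[0,0.26,-0.08,0,0],[0,0.26,-0.08,0,0]],
])

```text
clock: 1.5
ee_pos: [0.4363, -0.2067, 0.3561]
orientation: [-3.141, 0.001, 0.635]
wrist_force: [0.4, -1.2, -0.2]
finger_gap: 0.998
finger_force: 0.0
```

Run:
```python
from h import *
go([.461,-.171,.25],.628)
cv2.imwrite("pics/w1.png",imaging.capture("wrist"))
c=cam('wrist');np.savez('w1.npz',K=c[0],R=c[1],t=c[2]);print(-c[1].T@c[2]);print(proj(c,[.461,-.171,.184]))
go([.461,-.171,.25],.628)
```

```text
frac [ 0.0822 -0.0282  0.2122  0.0023] mm 115 rows>= 2.3 pos [ 0.4363 -0.2067  0.3561] yaw 0.635 q [ 0.6   0.14 -0.31  1.67  0.04  1.34 -0.65] t 1.5
[ 0.48972701 -0.16847844  0.51422912]
[306.39043949 141.22468616]
frac [ 0.084  -0.0293  0.2124  0.0016] mm 115 rows>= 2.3 pos [ 0.4358 -0.2077  0.3562] yaw 0.633 q [ 0.61  0.14 -0.31  1.67  0.04  1.34 -0.65] t 1.6
```

View pics/w1.png

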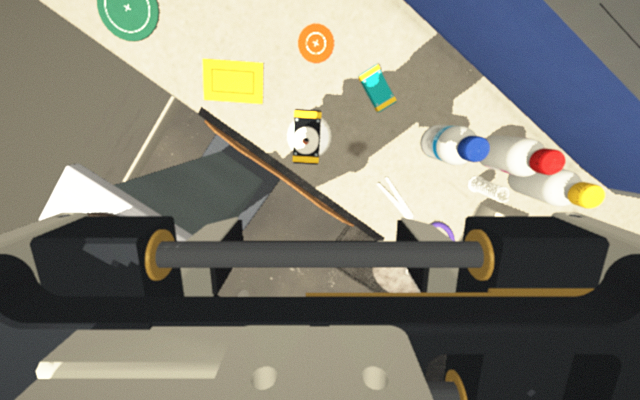

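Wrist view: the spool top is at about (306,140), on the black cartridge with yellow bands at (307,114) and (307,158). The turquoise look-alike is at (377,87). The orange, yellow and green pads are at (316,43), (233,81) and (127,8).

Run:
```python
from h import *
im=cv2.imread("pics/w1.png");z=np.load('w1.npz');c=(z['K'],z['R'],z['t'])
cv2.imwrite("pics/w1c.png",cv2.resize(im[100:175,265:345],None,fx=7,fy=7,interpolation=2))
hsv=cv2.cvtColor(im,cv2.COLOR_BGR2HSV);m=cv2.inRange(hsv,(20,130,130),(36,255,255))
def bl(x0,x1,y0,y1):
    w=np.zeros_like(m);w[y0:y1,x0:x1]=m[y0:y1,x0:x1];P=cv2.findNonZero(w);return P.reshape(-1,2).mean(0),len(P)
a=bl(285,330,104,126);b=bl(285,330,148,168);print(a,b)
A,B=[ray(c,q[0],.144) for q in(a,b)];print(A,B,(A+B)/2,np.degrees(np.arctan2(*(A-B)[1::-1])))
w=np.zeros_like(m);w[55:110,195:272]=m[55:110,195:272]
q=max(cv2.findContours(w,0,2)[0],key=cv2.contourArea);P=np.array([ray(c,p[0],.003)[:2] for p in q],np.float32)*1000;print(cv2.minAreaRect(P))
o=cv2.inRange(hsv,(3,150,150),(18,255,255));w=np.zeros_like(o);w[20:68,294:338]=o[20:68,294:338]
q=max(cv2.findContours(w,0,2)[0],key=cv2.contourArea);P=np.array([ray(c,p[0],.003)[:2] for p in q],np.float32)*1000;print(cv2.minEnclosingCircle(P))
print(ray(c,(306,140.5),.184))
```

```text
(array([307.71563981, 114.14691943]), 211) (array([305.10285714, 158.97142857]), 175)
[ 0.48593255 -0.15302351  0.144     ] [ 0.43783442 -0.1833198   0.144     ] [ 0.46188349 -0.16817166  0.144     ] 32.206214492705925
((453.3581237792969, -13.289203643798828), (64.34893035888672, 99.44041442871094), 32.415504455566406)
((583.5697021484375, -91.89887237548828), 28.963308334350586)
[ 0.46140386 -0.17015803  0.184     ]
```

View pics/w1c.png

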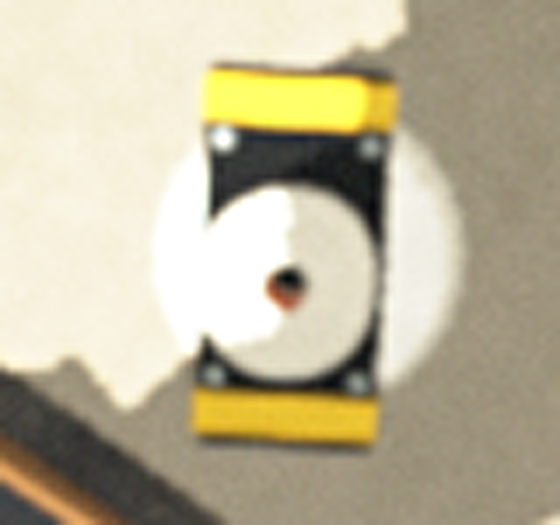

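The spool's top centre is at crop (290,283), which is world (0.461,-0.170). I'll move above it and then descend.

arm_command([
  [[0,0.084,-0.029,0.21,0],[0,0.084,-0.029,0.21,0],[0,0.084,-0.029,0.21,0],[0,0.084,-0.029,0.21,0],[0,0.084,-0.029,0.21,0]],
])

```text
clock: 2.05
ee_pos: [0.4618, -0.1717, 0.2533]
orientation: [3.14, -0.0, 0.632]
wrist_force: [-0.6, -0.1, 0.3]
finger_gap: 0.997
finger_force: 0.0
```

Run:
```python
from h import *
go([.4614,-.1702,.148])
```

```text
frac [ 0.001  -0.0029  0.2105  0.    ] mm 105 rows>= 2.1 pos [ 0.4618 -0.1717  0.2533] yaw 0.632 q [ 0.53  0.22 -0.35  1.83  0.08  1.11 -0.78] t 2.0
```

arm_command([
  [[0,0.001,-0.003,0.1,0],[0,0.001,-0.003,0.16,0],[0,0.001,-0.003,0.2,0],[0,0.001,-0.003,0.208,0],[0,0.001,-0.003,0.208,0]],
])

```text
clock: 2.55
ee_pos: [0.4619, -0.1697, 0.1491]
orientation: [3.14, -0.001, 0.633]
wrist_force: [0.4, -0.2, 0.4]
finger_gap: 1.002
finger_force: 0.0
```

Run:
```python
from h import *
go([.4614,-.1702,.148])
```

```text
frac [-0.0014  0.0003  0.0022  0.    ] mm 1 rows>= 0.0 pos [ 0.4619 -0.1697  0.1491] yaw 0.633 q [ 0.51  0.33 -0.34  1.97  0.14  0.86 -0.84] t 2.5
```

arm_command([
  [[0.4,0,0,0,0],[0.55,0,0,0,0],[0.65,0,0,0,0],[0.8,0,0,0,0],[0.8,0,0,0,0]],
], newtons=8)

```text
clock: 3.05
ee_pos: [0.4612, -0.1685, 0.148]
orientation: [3.141, -0.0, 0.634]
wrist_force: [-0.2, 0.6, -1.2]
finger_gap: 0.612
finger_force: 0.0
```

arm_command([
  [[0.9,0,0,0,0],[0.9,0,0,0,0],[0.9,0,0,0,0],[0.9,0,0,0,0],[0.9,0,0,0,0]],
], newtons=8)

```text
clock: 3.55
ee_pos: [0.4611, -0.1685, 0.1477]
orientation: [-3.141, 0.0, 0.634]
wrist_force: [-0.4, -0.7, 0.1]
finger_gap: 0.319
finger_force: 8.2
```

arm_command([
  [[0.9,0,0,-0.02,0],[0.9,0,0,-0.06,0],[0.9,0,0,-0.12,0],[0.9,0,0,-0.16,0],[0.9,0,0,-0.16,0]],
])

```text
clock: 4.05
ee_pos: [0.4629, -0.1688, 0.2311]
orientation: [3.137, -0.003, 0.634]
wrist_force: [0.5, -0.9, -0.3]
finger_gap: 0.317
finger_force: 8.2
```

Run:
```python
from h import *
go([.5835,-.0915,.1])
```

```text
frac [0.2859 0.0183 0.2623 0.    ] mm 194 rows>= 3.9 pos [ 0.4629 -0.1688  0.2311] yaw 0.634 q [ 0.53  0.24 -0.35  1.86  0.09  1.05 -0.79] t 4.0
```

arm_command([
  [[0.9,0.05,0.003,0,0],[0.9,0.13,0.01,0,0],[0.9,0.21,0.014,0.06,0],[0.9,0.265,0.018,0.15,0],[0.9,0.286,0.018,0.22,0]],
])

```text
clock: 4.55
ee_pos: [0.5834, -0.0887, 0.1159]
orientation: [-3.141, -0.002, 0.636]
wrist_force: [-0.4, -0.5, -0.8]
finger_gap: 0.321
finger_force: 8.2
```

arm_command([
  [[0.9,0,0,0.04,0],[0.9,0,0,0.08,0],[0.9,0,0,0.1,0],[0.9,0,0,0.1,0],[0.9,0,0,0.1,0]],
])

```text
clock: 5.05
ee_pos: [0.582, -0.0911, 0.0683]
orientation: [3.141, -0.0, 0.634]
wrist_force: [0.4, 0.3, 0.1]
finger_gap: 0.315
finger_force: 8.2
```

Run:
```python
from h import *
go([.5835,-.0915,.0075])
cv2.imwrite("pics/w2.png",imaging.capture("wrist"))
```

```text
frac [0.0019 0.0024 0.1217 0.    ] mm 61 rows>= 1.2 pos [ 0.582  -0.0911  0.0683] yaw 0.634 q [ 0.29  0.57 -0.33  1.81  0.25  0.8  -1.09] t 5.0
```

View pics/w2.png

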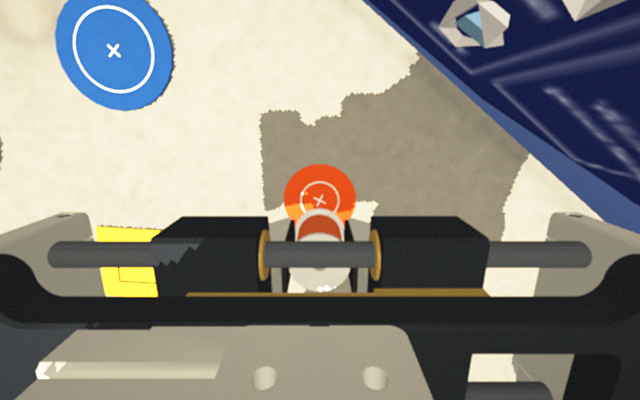

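The spool hangs upright. The orange pad's cross is at (320,200) and the blue pad's cross at (114,50).

Run:
```python
from h import *
c=cam('wrist');print(ray(c,(320,200),.003),ray(c,(114,50),.003))
```

```text
[ 0.58479859 -0.09047371  0.003     ] [0.58754328 0.09658923 0.003     ]
```

arm_command([
  [[0.9,0.002,0.002,0.06,0],[0.9,0.002,0.002,0.1,0],[0.9,0.002,0.002,0.115,0],[0.9,0.002,0.002,0.115,0],[0.9,0.002,0.002,0.115,0]],
])

```text
clock: 5.6
ee_pos: [0.5839, -0.0913, 0.0114]
orientation: [3.14, -0.001, 0.634]
wrist_force: [0.0, -0.2, -0.4]
finger_gap: 0.315
finger_force: 8.2
```

Run:
```python
from h import *
go([.5835,-.0915,.0075])
```

```text
frac [-0.001  -0.0001  0.0079  0.    ] mm 4 rows>= 0.1 pos [ 0.5839 -0.0913  0.0114] yaw 0.634 q [ 0.27  0.65 -0.3   1.84  0.28  0.69 -1.13] t 5.6
```

arm_command([
  [[0.9,0,0,0.005,0],[0.9,0,0,0.008,0],[0.9,0,0,0.009,0],[0.9,0,0,0.009,0]],
])

```text
clock: 6.0
ee_pos: [0.5837, -0.0913, 0.0066]
orientation: [3.141, -0.001, 0.634]
wrist_force: [-1.2, 0.4, 5.8]
finger_gap: 0.316
finger_force: 8.6
```

arm_command([
  [[0.6,0,0,0,0],[0.5,0,0,0,0],[0.3,0,0,0,0],[0.3,0,0,0,0],[0.3,0,0,0,0]],
])

```text
clock: 6.5
ee_pos: [0.583, -0.0913, 0.0056]
orientation: [-3.141, 0.0, 0.634]
wrist_force: [0.8, 0.5, 0.9]
finger_gap: 0.679
finger_force: 0.0
```

arm_command([
  [[0.3,0,0,-0.03,0],[0.3,0,0,-0.1,0],[0.3,0,0,-0.2,0],[0.3,0,0,-0.3,0],[0.3,0,0,-0.4,0]],
])

```text
clock: 7.0
ee_pos: [0.5827, -0.091, 0.209]
orientation: [3.141, -0.001, 0.634]
wrist_force: [1.6, -0.5, -0.2]
finger_gap: 0.701
finger_force: 0.0
```

Run:
```python
from h import *
go([.4419,-.1782,.25],.562)
cv2.imwrite("pics/w3.png",imaging.capture("wrist"))
c=cam('wrist');print(proj(c,[.5848,-.0905,.043]),proj(c,[.5848,-.0905,.003]))
```

```text
frac [-0.3301 -0.0264 -0.0821  0.023 ] mm 171 rows>= 3.4 pos [ 0.5827 -0.091   0.209 ] yaw 0.634 q [ 0.33  0.42 -0.37  1.66  0.17  1.09 -1.03] t 7.0
[316.71512301 179.23198245] [316.72974858 173.38878099]
```

View pics/w3.png

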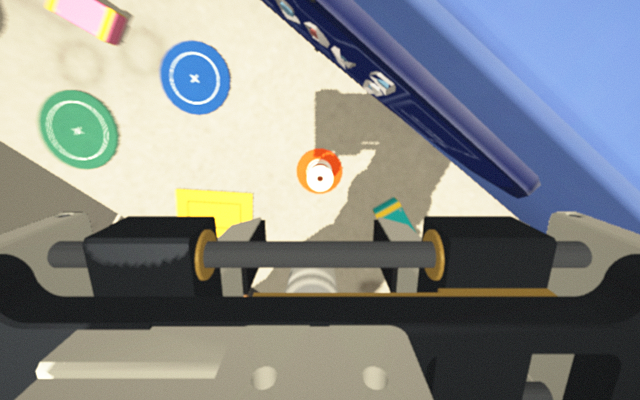

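The spool stands upright on the orange pad, with its top at (320,177) and the pad at (319,172). Next I look at the cartridge.

arm_command([
  [[0.3,-0.05,0,-0.1,0],[0.3,-0.15,-0.01,-0.18,0.01],[0.3,-0.25,-0.02,-0.18,0.023],[0.3,-0.35,-0.026,-0.18,0.023],[0.0,-0.386,-0.026,-0.18,0.023]],
])

```text
clock: 7.55
ee_pos: [0.4172, -0.1964, 0.2974]
orientation: [3.14, -0.0, 0.56]
wrist_force: [0.5, -0.1, 0.4]
finger_gap: 0.748
finger_force: 0.0
```

arm_command([
  [[0,0,0,0,0],[0,0,0,0,0],[0,0,0,0,0]],
])

```text
clock: 7.85
ee_pos: [0.4208, -0.1941, 0.2962]
orientation: [3.141, -0.001, 0.563]
wrist_force: [-0.2, 0.3, 0.6]
finger_gap: 0.979
finger_force: 0.0
```

Run:
```python
from h import *
im=imaging.capture("wrist");c=cam('wrist')
q0=proj(c,[.462,-.168,.144]);x,y=np.int32(q0)
hsv=cv2.cvtColor(im,cv2.COLOR_BGR2HSV);m=cv2.inRange(hsv,(20,130,100),(36,255,255))
w=np.zeros_like(m);w[max(y-60,0):y+60,x-40:x+40]=m[max(y-60,0):y+60,x-40:x+40]
cs=sorted(cv2.findContours(w,0,2)[0],key=cv2.contourArea)[-2:]
pts=[]
for q in cs: print(cv2.minAreaRect(q));pts.append(np.array(cv2.minAreaRect(q)[0]))
A,B=[ray(c,p,.144) for p in pts];print(q0,A,B,(A+B)/2,np.degrees(np.arctan2(*(A-B)[1::-1])),np.linalg.norm(A-B))
cv2.imwrite("pics/w4.png",cv2.resize(im[max(y-75,0):y+75,x-100:x+100],None,fx=4,fy=4,interpolation=2))
print(x,y);go([*((A+B)/2)[:2],.2])
```

```text
((318.5, 162.0), (8.0, 31.0), 90.0)
((318.0, 108.0), (8.0, 32.0), 90.0)
[318.99399325 136.65355162] [ 0.43849835 -0.18219028  0.144     ] [ 0.48648869 -0.15130695  0.144     ] [ 0.46249352 -0.16674861  0.144     ] -147.23741320244284 0.05706885009738916
318 136
frac [ 0.0995 -0.0016  0.192   0.    ] mm 108 rows>= 2.2 pos [ 0.4208 -0.194   0.296 ] yaw 0.564 q [ 0.6   0.14 -0.32  1.82  0.05  1.19 -0.74] t 7.9
```

View pics/w4.png

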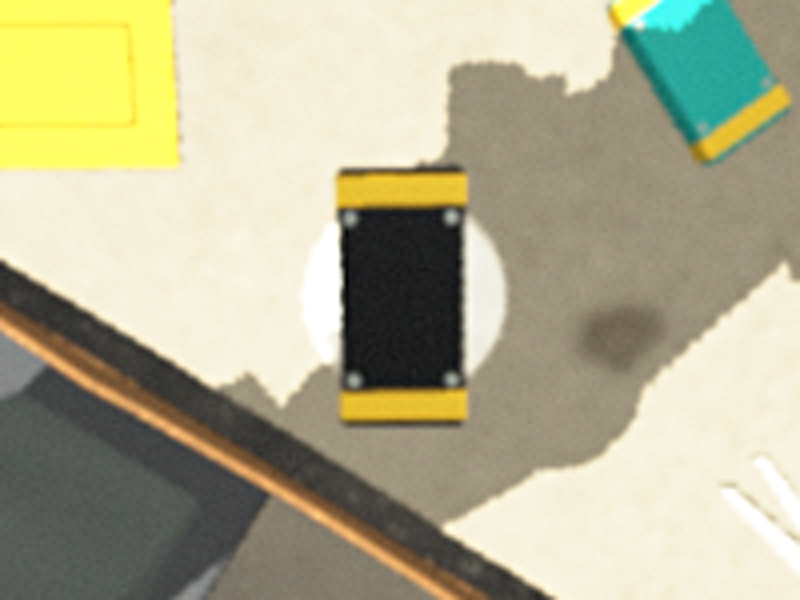

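Enlarged crop: the black cartridge with yellow bands is square to the tool and centred at crop (403,296). It is clearly distinct from the turquoise one at crop (705,75). Descending now.

arm_command([
  [[0,0.06,0,0.06,0],[0,0.0995,-0.001,0.14,0],[0,0.0995,-0.001,0.21,0],[0,0.0995,-0.001,0.25,0],[0,0.0995,-0.001,0.26,0]],
])

```text
clock: 8.4
ee_pos: [0.461, -0.1665, 0.1632]
orientation: [-3.137, 0.002, 0.564]
wrist_force: [0.4, -0.9, 1.3]
finger_gap: 1.001
finger_force: 0.0
```

arm_command([
  [[0,0,0,0.04,0],[0,0,0,0.06,0],[0,0,0,0.07,0],[0,0,0,0.07,0],[0,0,0,0.07,0]],
])

```text
clock: 8.9
ee_pos: [0.4623, -0.1682, 0.1315]
orientation: [3.141, -0.001, 0.562]
wrist_force: [-0.5, -0.3, 0.2]
finger_gap: 0.999
finger_force: 0.0
```

Run:
```python
from h import *
go([.4625,-.1667,.1275])
```

```text
frac [ 0.0019 -0.0023  0.008   0.    ] mm 4 rows>= 0.1 pos [ 0.4623 -0.1682  0.1315] yaw 0.562 q [ 0.5   0.36 -0.33  1.99  0.15  0.82 -0.92] t 8.9
```

arm_command([
  [[0.3,0.002,-0.002,0.006,0],[0.5,0.002,-0.002,0.006,0],[0.6,0.002,-0.002,0.006,0],[0.8,0.002,-0.002,0.006,0],[0.9,0.002,-0.002,0.006,0]],
], newtons=12)

```text
clock: 9.4
ee_pos: [0.4621, -0.1668, 0.1278]
orientation: [3.141, -0.0, 0.562]
wrist_force: [-0.2, -0.3, 0.9]
finger_gap: 0.615
finger_force: 0.0
```

arm_command([
  [[0.9,0,0,0,0],[0.9,0,0,0,0],[0.9,0,0,0,0],[0.9,0,0,0,0]],
], newtons=12)

```text
clock: 9.8
ee_pos: [0.462, -0.1668, 0.1277]
orientation: [3.142, 0.0, 0.562]
wrist_force: [0.4, 0.2, 0.1]
finger_gap: 0.369
finger_force: 12.0
```

arm_command([
  [[0.9,0,0,-0.01,0],[0.9,0,0,-0.04,0],[0.9,0,0,-0.08,0],[0.9,0,0,-0.13,0],[0.9,0,0,-0.15,0]],
])

```text
clock: 10.3
ee_pos: [0.463, -0.1669, 0.2049]
orientation: [3.139, -0.002, 0.562]
wrist_force: [-0.0, -0.2, -1.5]
finger_gap: 0.37
finger_force: 12.0
```

arm_command([
  [[0.9,0.02,-0.03,0,-0.04],[0.9,0.06,-0.1,0,-0.08],[0.9,0.1,-0.17,0,-0.12],[0.9,0.14,-0.24,0,-0.16],[0.9,0.14,-0.25,0,-0.2]],
])

```text
clock: 10.8
ee_pos: [0.4544, -0.0183, 0.2029]
orientation: [-3.142, -0.002, 1.202]
wrist_force: [-0.2, -0.5, -0.4]
finger_gap: 0.37
finger_force: 12.0
```

arm_command([
  [[0.9,0,0,0.02,-0.045],[0.9,0,0,0.05,-0.09],[0.9,0,0,0.08,-0.135],[0.9,0,0,0.1,-0.18],[0.9,0,0,0.1,-0.225]],
])

```text
clock: 11.3
ee_pos: [0.4535, -0.0238, 0.1511]
orientation: [-3.139, -0.001, 1.903]
wrist_force: [1.1, 0.4, 0.1]
finger_gap: 0.367
finger_force: 12.0
```

arm_command([
  [[0.9,0,0,0,-0.045],[0.9,0,0,0,-0.077],[0.9,0,0,0,-0.077],[0.9,0,0,0,-0.077]],
])

```text
clock: 11.7
ee_pos: [0.4546, -0.0238, 0.1525]
orientation: [-3.141, -0.0, 2.135]
wrist_force: [0.6, -0.8, -0.6]
finger_gap: 0.373
finger_force: 12.0
```

Run:
```python
from h import *
go([.4535,-.0125,.0075],np.radians(122.6))
```

```text
frac [ 0.0202  0.0103  0.29   -0.0014] mm 145 rows>= 2.9 pos [ 0.4546 -0.0238  0.1525] yaw 2.135 q [ 0.52  0.34 -0.72  2.02  0.28  0.88  0.21] t 11.7
```

arm_command([
  [[0.9,0.02,0.01,0.06,-0.001],[0.9,0.02,0.01,0.13,-0.001],[0.9,0.02,0.01,0.2,-0.001],[0.9,0.02,0.01,0.24,-0.001],[0.9,0.02,0.01,0.25,-0.001]],
])

```text
clock: 12.2
ee_pos: [0.4521, -0.0126, 0.0258]
orientation: [-3.139, -0.002, 2.14]
wrist_force: [-0.1, 0.5, -0.6]
finger_gap: 0.369
finger_force: 12.0
```

arm_command([
  [[0.9,0,0,0.015,0],[0.9,0,0,0.02,0],[0.9,0,0,0.02,0],[0.9,0,0,0.02,0]],
])

```text
clock: 12.6
ee_pos: [0.4541, -0.0127, 0.0184]
orientation: [3.141, 0.001, 2.141]
wrist_force: [0.5, 0.5, -0.6]
finger_gap: 0.368
finger_force: 12.0
```

Run:
```python
from h import *
go([.4535,-.0125,.0067],np.radians(122.6))
```

```text
frac [ 0.0009 -0.0009  0.0235  0.0005] mm 12 rows>= 0.2 pos [ 0.4541 -0.0127  0.0184] yaw 2.141 q [ 0.34  0.54 -0.56  2.16  0.52  0.58 -0.04] t 12.6
```

arm_command([
  [[0.9,0,0,0.01,0],[0.9,0,0,0.018,0],[0.9,0,0,0.023,0],[0.9,0,0,0.023,0],[0.9,0,0,0.023,0]],
])

```text
clock: 13.1
ee_pos: [0.4535, -0.0125, 0.0061]
orientation: [-3.141, -0.0, 2.142]
wrist_force: [0.0, 0.1, -0.8]
finger_gap: 0.365
finger_force: 12.0
```

Run:
```python
from h import *
go([.4535,-.0125,.0067],np.radians(122.6));print(env.read_state()['wrist_force'])
```

```text
frac [ 0.      0.0001 -0.0013  0.0007] mm 1 rows>= 0.0 pos [ 0.4535 -0.0125  0.0061] yaw 2.142 q [ 0.32  0.56 -0.54  2.16  0.55  0.55 -0.06] t 13.1
[ 0.04994251  0.13026458 -0.78218843]
```

arm_command([
  [[0.9,0,0,0.002,0],[0.9,0,0,0.004,0],[0.9,0,0,0.004,0]],
])

```text
clock: 13.4
ee_pos: [0.4536, -0.0127, 0.0048]
orientation: [-3.141, 0.001, 2.142]
wrist_force: [-3.6, -0.6, 12.9]
finger_gap: 0.372
finger_force: 12.0
```

arm_command([
  [[0.55,0,0,0,0],[0.4,0,0,0,0],[0.3,0,0,0,0],[0.3,0,0,0,0],[0.3,0,0,0,0]],
])

```text
clock: 13.9
ee_pos: [0.4535, -0.0126, 0.0041]
orientation: [-3.142, -0.0, 2.142]
wrist_force: [-0.0, -0.1, -0.6]
finger_gap: 0.69
finger_force: 0.0
```

arm_command([
  [[0.3,0,0,-0.02,0],[0.3,0,0,-0.1,0],[0.3,0,0,-0.2,0],[0.1,0,0,-0.3,0],[0,0,0,-0.4,0]],
])

```text
clock: 14.4
ee_pos: [0.4528, -0.012, 0.2068]
orientation: [3.141, -0.001, 2.143]
wrist_force: [1.8, -1.2, 0.1]
finger_gap: 0.828
finger_force: 0.0
```

Run:
```python
from h import *
go([.42,-.20,.26],.6)
```

```text
frac [-0.2805 -0.2587 -0.1064  0.4911] mm 198 rows>= 10.3 pos [ 0.4528 -0.012   0.2068] yaw 2.143 q [ 0.55  0.27 -0.77  1.95  0.22  1.    0.26] t 14.4
```

arm_command([
  [[0,-0.05,-0.05,-0.06,0.045],[0,-0.11,-0.1,-0.1,0.09],[0,-0.17,-0.16,-0.106,0.135],[0,-0.23,-0.22,-0.106,0.18],[0,-0.28,-0.259,-0.106,0.225]],
])

```text
clock: 14.9
ee_pos: [0.4188, -0.2027, 0.2582]
orientation: [3.141, 0.001, 1.428]
wrist_force: [0.8, -0.2, 0.3]
finger_gap: 0.999
finger_force: 0.0
```

arm_command([
  [[0,0,0,0,0.045],[0,0,0,0,0.09],[0,0,0,0,0.135],[0,0,0,0,0.18],[0,0,0,0,0.225]],
])

```text
clock: 15.4
ee_pos: [0.42, -0.1999, 0.2578]
orientation: [-3.141, -0.0, 0.723]
wrist_force: [-0.8, 0.2, 0.3]
finger_gap: 0.997
finger_force: 0.0
```

arm_command([
  [[0,0,0,0,0.04],[0,0,0,0,0.04],[0,0,0,0,0.04]],
])

```text
clock: 15.7
ee_pos: [0.4202, -0.2, 0.2576]
orientation: [3.141, -0.0, 0.607]
wrist_force: [0.1, 0.0, 0.3]
finger_gap: 1.004
finger_force: 0.0
```

Run:
```python
from h import *
go([.461,-.172,.2])
c=cam('wrist');cv2.imwrite("pics/w5.png",imaging.capture("wrist"));np.savez('w5.npz',K=c[0],R=c[1],t=c[2])
print(proj(c,[.461,-.17,.124]))
```

```text
frac [0.0991 0.0005 0.1153 0.    ] mm 76 rows>= 1.5 pos [ 0.4202 -0.2     0.2576] yaw 0.607 q [ 0.71  0.18 -0.44  1.87  0.09  1.11 -0.73] t 15.7
[317.61646194 135.64653356]
```

View pics/w5.png

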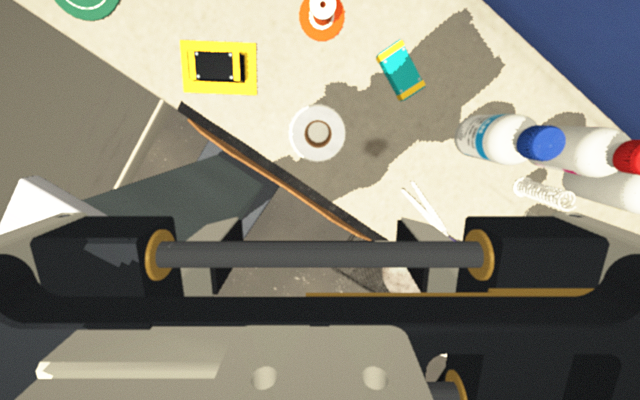

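The cartridge lies centred on the yellow pad at (219,67) and the spool stands on orange at (322,8). The tape roll's core is at (318,132).

Run:
```python
from h import *
im=cv2.imread("pics/w5.png");z=np.load('w5.npz');c=(z['K'],z['R'],z['t'])
g=cv2.cvtColor(im,cv2.COLOR_BGR2GRAY)[100:170,280:360]
m=(g<190).astype(np.uint8)
n,l,st,ce=cv2.connectedComponentsWithStats(m)
for i in range(1,n):
    if 80<st[i,4]<1200: print(st[i],ce[i]+[280,100],ray(c,ce[i]+[280,100],.124))
hsv=cv2.cvtColor(im,cv2.COLOR_BGR2HSV)
w=((hsv[...,2]>195)&(hsv[...,1]<25)).astype(np.uint8)
k=w[100:170,270:370]
for q in cv2.findContours(k,0,2)[0]:
    if cv2.contourArea(q)>400:
        (x,y),r=cv2.minEnclosingCircle(q);print('out',x+270,y+100,r,ray(c,(x+270,y+100),.124))
u=ray(c,(318,132),.124);go([u[0],u[1],.2]);print(u)
```

```text
[ 24  20  28  28 288] [317.32638889 135.53819444] [ 0.46092124 -0.1696973   0.124     ]
out 312.597957611084 135.7614974975586 32.250587463378906 [ 0.45800926 -0.16588745  0.124     ]
frac [ 0.1087 -0.0022  0.115   0.    ] mm 79 rows>= 1.6 pos [ 0.4202 -0.2001  0.2575] yaw 0.606 q [ 0.71  0.18 -0.44  1.87  0.09  1.11 -0.73] t 15.8
[ 0.46419488 -0.16826191  0.124     ]
```

arm_command([
  [[0,0.06,0,0.05,0],[0,0.105,0,0.13,0],[0,0.105,0,0.2,0],[0,0.105,0,0.26,0],[0,0.105,0,0.29,0]],
])

```text
clock: 16.25
ee_pos: [0.4621, -0.17, 0.1098]
orientation: [-3.138, 0.002, 0.606]
wrist_force: [-0.3, -0.4, 1.2]
finger_gap: 1.004
finger_force: 0.0
```

arm_command([
  [[0,0,0,0.03,0],[0,0,0,0.05,0],[0,0,0,0.055,0],[0,0,0,0.055,0]],
])

```text
clock: 16.65
ee_pos: [0.4636, -0.1706, 0.0848]
orientation: [-3.141, 0.0, 0.603]
wrist_force: [0.4, 0.4, 0.1]
finger_gap: 0.997
finger_force: 0.0
```

Run:
```python
from h import *
go([.4627,-.169,.083])
```

```text
frac [ 0.0004 -0.0037  0.0036  0.    ] mm 3 rows>= 0.1 pos [ 0.4636 -0.1706  0.0848] yaw 0.603 q [ 0.56  0.44 -0.41  2.02  0.26  0.73 -0.98] t 16.6
```

arm_command([
  [[0.2,0,0,0,0],[0.4,0,0,0,0],[0.5,0,0,0,0],[0.6,0,0,0,0],[0.6,0,0,0,0]],
], newtons=15)

```text
clock: 17.15
ee_pos: [0.4635, -0.1706, 0.0849]
orientation: [3.141, -0.0, 0.603]
wrist_force: [-0.6, 1.0, 2.0]
finger_gap: 0.615
finger_force: 1.0
```

arm_command([
  [[0.6,0,0,0,0],[0.6,0,0,0,0],[0.6,0,0,0,0]],
], newtons=15)

```text
clock: 17.45
ee_pos: [0.4636, -0.1706, 0.0848]
orientation: [3.142, -0.0, 0.603]
wrist_force: [-0.5, 0.6, 2.3]
finger_gap: 0.589
finger_force: 15.0
```

arm_command([
  [[0.6,0,0,-0.02,0],[0.6,0,0,-0.05,0],[0.6,0,0,-0.09,0],[0.6,0,0,-0.13,0],[0.6,0,0,-0.15,0]],
])

```text
clock: 17.95
ee_pos: [0.4643, -0.1708, 0.1617]
orientation: [3.14, -0.001, 0.602]
wrist_force: [-0.8, -0.3, -1.1]
finger_gap: 0.589
finger_force: 15.0
```

arm_command([
  [[0.6,0.03,-0.02,0,0],[0.6,0.09,-0.055,0,0],[0.6,0.16,-0.095,0,0],[0.6,0.23,-0.14,0,0],[0.6,0.29,-0.175,0,0]],
])

```text
clock: 18.45
ee_pos: [0.5338, -0.0141, 0.1598]
orientation: [-3.141, -0.0, 0.603]
wrist_force: [0.4, 0.1, -1.6]
finger_gap: 0.589
finger_force: 15.0
```

arm_command([
  [[0.6,0.07,-0.04,0,0],[0.6,0.14,-0.08,0,0],[0.6,0.19,-0.11,0.03,0],[0.6,0.21,-0.125,0.06,0],[0.6,0.21,-0.125,0.08,0]],
])

```text
clock: 18.95
ee_pos: [0.5838, 0.0964, 0.1182]
orientation: [-3.14, 0.001, 0.605]
wrist_force: [-0.4, -0.5, -0.5]
finger_gap: 0.586
finger_force: 15.0
```

arm_command([
  [[0.6,0,0,0,0],[0.6,0,0,0,0],[0.6,0,0,0,0]],
])

```text
clock: 19.25
ee_pos: [0.5847, 0.093, 0.1203]
orientation: [3.141, -0.0, 0.6]
wrist_force: [0.4, -0.9, -2.3]
finger_gap: 0.588
finger_force: 15.0
```

Run:
```python
from h import *
go([.586,.096,.0138])
cv2.imwrite("pics/w6.png",imaging.capture("wrist"));c=cam('wrist');np.savez('w6.npz',K=c[0],R=c[1],t=c[2])
```

```text
frac [ 0.0056 -0.0035  0.213   0.    ] mm 107 rows>= 2.1 pos [0.5847 0.093  0.1203] yaw 0.6 q [ 0.08  0.53 -0.46  1.75  0.29  0.93 -1.48] t 19.2
```

View pics/w6.png

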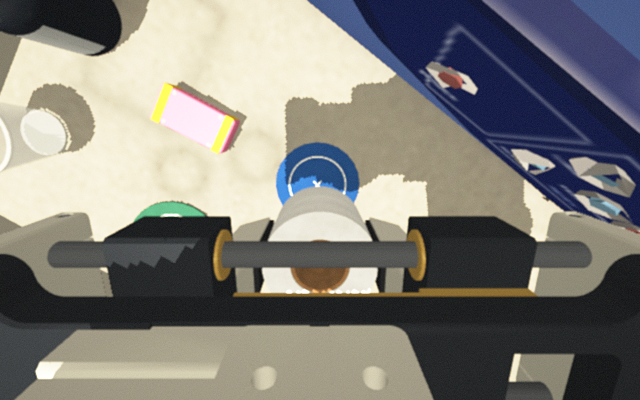

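The blue cross is at about (317,184), just ahead of the held tape. The pink look-alike at (195,118) is clear.

Run:
```python
from h import *
c=cam('wrist');p=ray(c,(317,184),.003);print(p,proj(c,[.586,.096,.003]))
```

```text
[0.58718411 0.09719843 0.003     ] [317.32351007 185.61407804]
```

arm_command([
  [[0.6,0.005,-0.003,0.05,0],[0.6,0.005,-0.003,0.11,0],[0.6,0.005,-0.003,0.16,0],[0.6,0.005,-0.003,0.19,0],[0.6,0.005,-0.003,0.19,0]],
])

```text
clock: 19.8
ee_pos: [0.5846, 0.0964, 0.0233]
orientation: [-3.141, 0.003, 0.602]
wrist_force: [-0.7, -0.6, -1.5]
finger_gap: 0.586
finger_force: 15.0
```

arm_command([
  [[0.6,0,0,0,0],[0.6,0,0,0,0]],
])

```text
clock: 20.0
ee_pos: [0.5868, 0.0976, 0.0262]
orientation: [3.141, -0.002, 0.602]
wrist_force: [0.3, -0.1, -1.0]
finger_gap: 0.586
finger_force: 15.0
```

Run:
```python
from h import *
go([.586,.096,.0138])
```

```text
frac [-0.0031  0.0017  0.0248  0.    ] mm 13 rows>= 0.3 pos [0.5868 0.0976 0.0262] yaw 0.602 q [ 0.03  0.65 -0.41  1.82  0.37  0.74 -1.55] t 20.0
```

arm_command([
  [[0.6,-0.001,0,0.012,0],[0.6,-0.001,0,0.02,0],[0.6,-0.001,0,0.025,0],[0.6,-0.001,0,0.027,0],[0.6,-0.001,0,0.027,0]],
])

```text
clock: 20.5
ee_pos: [0.5855, 0.0972, 0.0126]
orientation: [3.141, -0.001, 0.603]
wrist_force: [-5.7, -1.9, 16.4]
finger_gap: 0.587
finger_force: 15.0
```

Run:
```python
from h import *
go([.586,.096,.0138])
```

```text
frac [-0.0006  0.0026 -0.0024  0.    ] mm 2 rows>= 0.0 pos [0.5855 0.0972 0.0126] yaw 0.603 q [ 0.02  0.67 -0.4   1.83  0.38  0.72 -1.56] t 20.5
```

Contact is made. I'll ease the pressure slightly, release and rise.

arm_command([
  [[0.6,0,0,-0.001,0],[0.3,0,0,-0.001,0],[0.15,0,0,-0.001,0],[0.15,0,0,-0.001,0],[0.15,0,0,-0.001,0]],
])

```text
clock: 21.0
ee_pos: [0.5853, 0.097, 0.0116]
orientation: [-3.142, 0.0, 0.602]
wrist_force: [-0.1, 0.9, -0.4]
finger_gap: 0.84
finger_force: 0.0
```

arm_command([
  [[0.15,0,0,-0.03,0],[0.15,0,0,-0.1,0],[0.15,0,0,-0.2,0],[0.15,0,0,-0.3,0],[0,0,0,-0.4,0]],
])

```text
clock: 21.5
ee_pos: [0.5848, 0.0972, 0.2149]
orientation: [-3.142, -0.001, 0.603]
wrist_force: [2.0, 1.0, -0.0]
finger_gap: 0.901
finger_force: 0.0
```

Run:
```python
from h import *
go([.42,-.20,.22],.6)
```

```text
frac [-0.6085  0.3026 -0.0103  0.0009] mm 340 rows>= 6.8 pos [0.5848 0.0972 0.2149] yaw 0.603 q [ 0.1   0.44 -0.5   1.64  0.23  1.12 -1.43] t 21.5
```

arm_command([
  [[0,-0.08,0.04,-0.02,0],[0,-0.16,0.08,-0.03,0],[0,-0.24,0.12,-0.03,0],[0,-0.31,0.155,-0.03,0],[0,-0.39,0.195,-0.03,0]],
])

```text
clock: 22.0
ee_pos: [0.4791, -0.0945, 0.228]
orientation: [3.141, -0.001, 0.603]
wrist_force: [0.5, -0.5, -0.1]
finger_gap: 1.002
finger_force: 0.0
```

arm_command([
  [[0,-0.08,0.04,0,0],[0,-0.16,0.08,0,0],[0,-0.22,0.107,0,0],[0,-0.22,0.107,0,0],[0,-0.22,0.107,0,0]],
])

```text
clock: 22.5
ee_pos: [0.4195, -0.2004, 0.2276]
orientation: [3.141, -0.001, 0.601]
wrist_force: [-0.2, 1.8, 1.4]
finger_gap: 1.0
finger_force: 0.0
```

Run:
```python
from h import *
go([.459,-.172,.049])
im=imaging.capture("wrist");c=cam('wrist');cv2.imwrite("pics/w7.png",im);np.savez('w7.npz',K=c[0],R=c[1],t=c[2])
print(proj(c,[.459,-.172,.074]))
g=cv2.medianBlur(cv2.cvtColor(im,cv2.COLOR_BGR2GRAY),3)
print(cv2.HoughCircles(g[:215],cv2.HOUGH_GRADIENT,1,20,param1=100,param2=20,minRadius=24,maxRadius=50))
```

```text
frac [ 0.0973 -0.0022  0.3573  0.    ] mm 185 rows>= 3.7 pos [ 0.4195 -0.2004  0.2276] yaw 0.601 q [ 0.69  0.21 -0.42  1.92  0.1   1.03 -0.74] t 22.5
[318.41532268 137.54843374]
[[[315.5 133.5  31. ]
  [513.5 143.5  44.9]
  [534.5 144.5  31.6]
  [565.5 133.5  30.4]
  [492.5 139.5  24.6]
  [638.5 170.5  44.9]]]
```

View pics/w7.png

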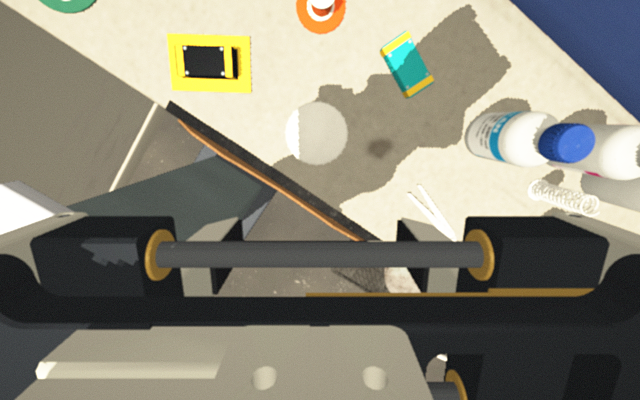

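The jar lid is a white disc centred at about (316,133), and nothing is standing on it.

Run:
```python
from h import *
z=np.load('w7.npz');c=(z['K'],z['R'],z['t'])
p=ray(c,(316.2,133.3),.074);print(p);go([p[0],p[1],.05]);print(ray(c,(322,8),.043))
```

```text
[ 0.46136436 -0.16747432  0.074     ]
frac [ 0.1043 -0.0058  0.355   0.    ] mm 185 rows>= 3.7 pos [ 0.4201 -0.1995  0.2275] yaw 0.603 q [ 0.68  0.21 -0.42  1.92  0.1   1.03 -0.74] t 22.6
[ 0.57219562 -0.09884441  0.043     ]
```

arm_command([
  [[0,0.06,-0.003,0.05,0],[0,0.104,-0.005,0.13,0],[0,0.104,-0.005,0.2,0],[0,0.104,-0.005,0.24,0],[0,0.104,-0.005,0.24,0]],
])

```text
clock: 23.05
ee_pos: [0.46, -0.1663, 0.1045]
orientation: [-3.137, 0.002, 0.606]
wrist_force: [-0.7, -0.2, 0.4]
finger_gap: 1.0
finger_force: 0.0
```

Run:
```python
from h import *
go([.4614,-.1675,.0495])
```

```text
frac [0.001  0.0036 0.1101 0.    ] mm 55 rows>= 1.1 pos [ 0.46   -0.1663  0.1045] yaw 0.606 q [ 0.55  0.4  -0.4   2.01  0.22  0.77 -0.95] t 23.1
```

arm_command([
  [[0,0.001,0.001,0.03,0],[0,0.001,0.001,0.06,0],[0,0.001,0.001,0.09,0],[0,0.001,0.001,0.112,0],[0,0.001,0.001,0.112,0]],
])

```text
clock: 23.55
ee_pos: [0.4618, -0.1682, 0.0506]
orientation: [-3.141, 0.0, 0.603]
wrist_force: [-0.5, 0.6, 0.4]
finger_gap: 1.0
finger_force: 0.0
```

arm_command([
  [[0.1,0,0,0,0],[0.2,0,0,0,0],[0.3,0,0,0,0],[0.4,0,0,0,0],[0.4,0,0,0,0]],
], newtons=22)

```text
clock: 24.05
ee_pos: [0.462, -0.1688, 0.0513]
orientation: [3.141, -0.001, 0.603]
wrist_force: [-0.9, 1.4, 7.2]
finger_gap: 0.746
finger_force: 22.0
```

arm_command([
  [[0.4,0,0,0,0],[0.4,0,0,0,0],[0.4,0,0,0,0]],
])

```text
clock: 24.35
ee_pos: [0.462, -0.1687, 0.0513]
orientation: [3.141, -0.0, 0.603]
wrist_force: [-1.8, 1.7, 7.2]
finger_gap: 0.745
finger_force: 22.0
```

arm_command([
  [[0.4,0,0,-0.02,0],[0.4,0,0,-0.05,0],[0.4,0,0,-0.09,0],[0.4,0,0,-0.13,0],[0.4,0,0,-0.15,0]],
], newtons=25)

```text
clock: 24.85
ee_pos: [0.4622, -0.169, 0.1275]
orientation: [3.14, -0.001, 0.602]
wrist_force: [-0.3, 0.2, -3.2]
finger_gap: 0.744
finger_force: 25.0
```

arm_command([
  [[0.4,0.015,-0.025,0,0],[0.4,0.045,-0.075,0,0],[0.4,0.08,-0.13,0,0],[0.4,0.12,-0.19,0,0],[0.4,0.16,-0.255,0,0]],
])

```text
clock: 25.35
ee_pos: [0.4543, -0.0166, 0.1249]
orientation: [-3.141, 0.001, 0.602]
wrist_force: [0.5, 0.1, -2.3]
finger_gap: 0.743
finger_force: 25.0
```

arm_command([
  [[0.4,0.04,-0.065,0,0],[0.4,0.08,-0.13,0,0],[0.4,0.12,-0.19,0,0],[0.4,0.15,-0.24,0,0],[0.4,0.17,-0.275,0,0]],
])

```text
clock: 25.85
ee_pos: [0.4459, 0.1462, 0.125]
orientation: [-3.14, 0.001, 0.606]
wrist_force: [0.3, -0.4, -2.2]
finger_gap: 0.742
finger_force: 25.0
```

arm_command([
  [[0.4,0.02,-0.035,0,0],[0.4,0.035,-0.055,0,0],[0.4,0.04,-0.065,0,0],[0.4,0.04,-0.065,0,0],[0.4,0.04,-0.065,0,0]],
])

```text
clock: 26.35
ee_pos: [0.4454, 0.1801, 0.1254]
orientation: [3.141, 0.001, 0.602]
wrist_force: [0.6, 0.2, -2.6]
finger_gap: 0.745
finger_force: 25.0
```

Run:
```python
from h import *
go([.4467,.182,.0543])
cv2.imwrite("pics/w8.png",imaging.capture("wrist"));c=cam('wrist');np.savez('w8.npz',K=c[0],R=c[1],t=c[2])
print(proj(c,[.4467,.182,.003]))
```

```text
frac [ 0.0043 -0.0017  0.1422  0.    ] mm 71 rows>= 1.4 pos [0.4454 0.1801 0.1254] yaw 0.602 q [-0.09  0.38 -0.51  2.01  0.25  0.82 -1.72] t 26.4
[317.92377746 184.70076718]
```

View pics/w8.png

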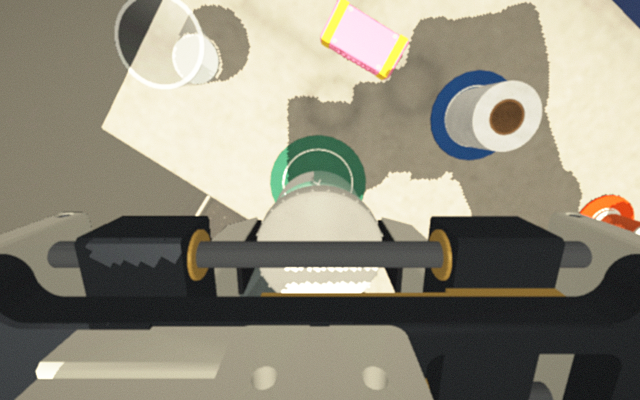

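The green pad's centre is at about (318,184), as predicted. The tape stands upright on blue at (477,115). Lowering the jar.

arm_command([
  [[0.4,0.004,-0.002,0.03,0],[0.4,0.004,-0.002,0.07,0],[0.4,0.004,-0.002,0.1,0],[0.4,0.004,-0.002,0.12,0],[0.4,0.004,-0.002,0.12,0]],
])

```text
clock: 26.9
ee_pos: [0.446, 0.182, 0.0647]
orientation: [-3.141, 0.002, 0.601]
wrist_force: [-0.2, -0.1, -2.5]
finger_gap: 0.75
finger_force: 25.0
```

arm_command([
  [[0.4,0,0,0,0],[0.4,0,0,0,0]],
])

```text
clock: 27.1
ee_pos: [0.4472, 0.1832, 0.0664]
orientation: [3.141, -0.001, 0.602]
wrist_force: [-0.3, 0.1, -3.3]
finger_gap: 0.746
finger_force: 25.0
```

Run:
```python
from h import *
go([.4467,.182,.0543])
```

```text
frac [-0.0022  0.0015  0.0243  0.    ] mm 12 rows>= 0.2 pos [0.4472 0.1832 0.0664] yaw 0.602 q [-0.14  0.46 -0.47  2.06  0.33  0.69 -1.79] t 27.1
```

arm_command([
  [[0.4,-0.001,0.001,0.01,0],[0.4,-0.001,0.001,0.018,0],[0.4,-0.001,0.001,0.022,0],[0.4,-0.001,0.001,0.025,0],[0.4,-0.001,0.001,0.025,0]],
])

```text
clock: 27.6
ee_pos: [0.4466, 0.1827, 0.0541]
orientation: [3.141, -0.001, 0.603]
wrist_force: [-3.5, -0.5, 12.7]
finger_gap: 0.749
finger_force: 25.0
```

Run:
```python
from h import *
go([.4467,.182,.0543])
```

```text
frac [-0.0007  0.0013 -0.0004  0.    ] mm 1 rows>= 0.0 pos [0.4466 0.1827 0.0541] yaw 0.603 q [-0.15  0.48 -0.46  2.07  0.34  0.66 -1.8 ] t 27.6
```

arm_command([
  [[0.2,0,0,0,0],[0.1,0,0,0,0],[0,0,0,0,0],[0,0,0,0,0],[0,0,0,0,0]],
])

```text
clock: 28.1
ee_pos: [0.4465, 0.1824, 0.0531]
orientation: [-3.142, 0.0, 0.602]
wrist_force: [-0.3, 0.2, -0.2]
finger_gap: 0.992
finger_force: 0.0
```

arm_command([
  [[0,0,0,-0.02,0],[0,0,0,-0.08,0],[0,0,0,-0.17,0],[0,0,0,-0.26,0],[0,0,0,-0.35,0]],
])

```text
clock: 28.6
ee_pos: [0.4459, 0.1825, 0.2307]
orientation: [-3.141, -0.0, 0.603]
wrist_force: [1.8, 0.3, 0.1]
finger_gap: 1.0
finger_force: 0.0
```

arm_command([
  [[0,-0.08,0.08,-0.05,0],[0,-0.15,0.15,-0.08,0],[0,-0.2,0.2,-0.1,0],[0,-0.2,0.2,-0.1,0],[0,-0.2,0.2,-0.1,0]],
])

```text
clock: 29.1
ee_pos: [0.4207, 0.0424, 0.2792]
orientation: [3.14, -0.001, 0.6]
wrist_force: [0.1, -0.5, -0.7]
finger_gap: 0.997
finger_force: 0.0
```

Run:
```python
from h import *
a=imaging.capture("side")[130:290,170:490];b=imaging.capture("wrist")
go([.4467,.182,.3])
cv2.imwrite("pics/f.png",np.vstack([cv2.resize(a,None,fx=1.8,fy=1.8,interpolation=2),cv2.resize(b[:260],(576,234))]))
```

```text
frac [ 0.1992 -0.1971 -0.0431  0.    ] mm 142 rows>= 2.8 pos [0.4206 0.0443 0.2785] yaw 0.604 q [ 0.23  0.09 -0.49  1.92  0.05  1.14 -1.25] t 29.2
```

View pics/f.png

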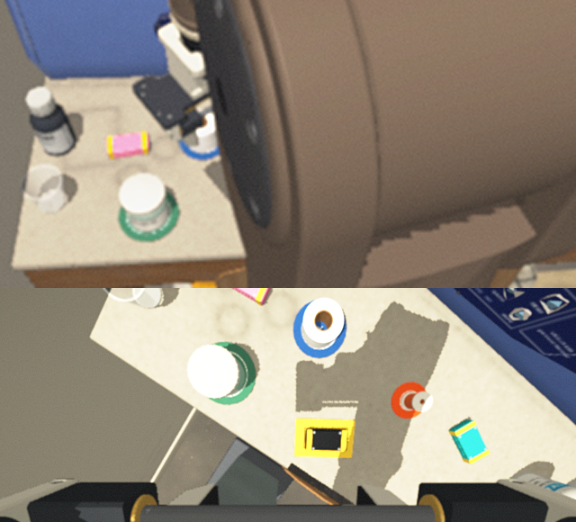

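All four pieces stand on their pads: jar on green, tape on blue, cartridge on yellow and spool on orange. The look-alikes and bottles are untouched, and the gripper is clear.

```bash
python3 -c "
from cell import sign_off
print(sign_off())"
```

```text
the job is handed in; nothing more can be done
None
```

The job is handed in at about 29 s of the 106 s limit: spool, cartridge, tape and jar were moved in that order, each upright on the middle of its own pad; nothing fell, and neither the bottles nor the look-alikes were handled.

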